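# Load a pizza-shop delivery carrier and slide in its cold plates

### The job

Load the delivery carrier: first lay all the takeaway cartons flat on the carrier floor in the printed pinwheel pattern, each on an orange outline and lined up with it; with only three cartons, leave any one outline empty. Only then take the three blue cold plates from the stand and slide one upright into each of the carrier's slots, fully home. Leave the other things on the table where they are, and at the end the whole load must still be in place.

Things in the scene. Friction and masses are not known exactly. Their poses are not given: they have to be found in the camera images.
- carrier: white carrier base 220 x 220 mm, fixed; origin at its underside's centre, z up. Its floor, at z = 10 mm, bears four orange outlines 84 x 56 mm in a pinwheel. Grey slots for cold plates on its +y, -y and -x sides, each 14 mm wide, 136 mm long; walls to z = 54 mm, flared mouth to 62 mm. Lip to z = 30 mm on the +x side
- place1 (a point): centre of an orange outline on the carrier floor, at floor height; a carton lies there with its long side along the carrier's x axis
- place2 (a point): centre of an orange outline on the carrier floor, at floor height; a carton lies there with its long side along the carrier's y axis
- place3 (a point): centre of an orange outline on the carrier floor, at floor height; a carton lies there with its long side along the carrier's x axis
- place4 (a point): centre of an orange outline on the carrier floor, at floor height; a carton lies there with its long side along the carrier's y axis
- slot1 (a point): centre of the bottom of a cold plate slot, at floor height; a plate stands there with its 130 mm length along the carrier's x axis
- slot2 (a point): centre of the bottom of a cold plate slot, at floor height; a plate stands there with its 130 mm length along the carrier's x axis
- slot3 (a point): centre of the bottom of a cold plate slot, at floor height; a plate stands there with its 130 mm length along the carrier's y axis
- stand: low steel stand, fixed, 190 x 156 mm, in which the cold plates stand upright at the start, 60 mm apart along its x axis, their length along its y axis; its floor is 12 mm above its underside, its fins 46 mm high; origin at the centre of its underside
- plate1: blue rigid cold plate 130 mm long (x) x 12 mm thick (y) x 100 mm tall (z), 0.25 kg; origin at the centre of its lower edge. Grip its 12 mm thickness at the top edge
- plate2: blue rigid cold plate 130 mm long (x) x 12 mm thick (y) x 100 mm tall (z), 0.25 kg; origin at the centre of its lower edge. Grip its 12 mm thickness at the top edge
- plate3: blue rigid cold plate 130 mm long (x) x 12 mm thick (y) x 100 mm tall (z), 0.25 kg; origin at the centre of its lower edge. Grip its 12 mm thickness at the top edge
- carton1: brown takeaway carton with a red band, 84 mm (x) x 56 mm (y) x 50 mm tall, with a stand-up carry handle on its top: 50 mm along x, 10 mm thick, 34 mm tall (to 84 mm in all), centred; 0.16 kg; origin at the centre of the underside. May be absent
- carton2: brown takeaway carton with a red band, 84 mm (x) x 56 mm (y) x 50 mm tall, with a stand-up carry handle on its top: 50 mm along x, 10 mm thick, 34 mm tall (to 84 mm in all), centred; 0.16 kg; origin at the centre of the underside. May be absent
- carton3: brown takeaway carton with a red band, 84 mm (x) x 56 mm (y) x 50 mm tall, with a stand-up carry handle on its top: 50 mm along x, 10 mm thick, 34 mm tall (to 84 mm in all), centred; 0.16 kg; origin at the centre of the underside. May be absent
- carton4: brown takeaway carton with a red band, 84 mm (x) x 56 mm (y) x 50 mm tall, with a stand-up carry handle on its top: 50 mm along x, 10 mm thick, 34 mm tall (to 84 mm in all), centred; 0.16 kg; origin at the centre of the underside. May be absent
- jug: bystander: steel mug-shaped jug, 104 mm across, 125 mm tall, beyond the carrier; origin at the centre of the underside
- spice_jar: bystander: jar with red cap, 56 mm across, 85 mm tall, near the robot's base
- sauce: bystander: red bottle, yellow cap, 56 mm across, 118 mm tall, beyond the stand
- small_tub: bystander: open white tub 90 x 110 x 65 mm, beyond the cartons
- spatula: bystander: spatula 160 mm long lying flat beyond the carrier
Things that resemble listed ones, but are neither listed nor needed, are in the scene too. What is shaped like the plate2 but yellow is not meant.

How it is judged (in metres and radians):
On the way, in this order (a step that is already met when the one before it is completed fails the run):
1. every carton present lies on its own outline in the pinwheel (((horizontal distance between carton1 and place1 below 0.008 m and angle between the x axis of carton1 and the x axis of carrier, either way round below 0.12 rad) or (horizontal distance between carton1 and place2 below 0.008 m and angle between the x axis of carton1 and the y axis of carrier, either way round below 0.12 rad) or (horizontal distance between carton1 and place3 below 0.008 m and angle between the x axis of carton1 and the x axis of carrier, either way round below 0.12 rad) or (horizontal distance between carton1 and place4 below 0.008 m and angle between the x axis of carton1 and the y axis of carrier, either way round below 0.12 rad)) and z of each of carton1, carton2, carton3, carton4 in the frame of carrier below 0.014 m and angle between each of carton1, carton2, carton3, carton4's own z axis and vertical below 0.08 rad and linear speed of each of carton1, carton2, carton3, carton4 below 0.02 m/s and ((horizontal distance between carton2 and place1 below 0.008 m and angle between the x axis of carton2 and the x axis of carrier, either way round below 0.12 rad) or (horizontal distance between carton2 and place2 below 0.008 m and angle between the x axis of carton2 and the y axis of carrier, either way round below 0.12 rad) or (horizontal distance between carton2 and place3 below 0.008 m and angle between the x axis of carton2 and the x axis of carrier, either way round below 0.12 rad) or (horizontal distance between carton2 and place4 below 0.008 m and angle between the x axis of carton2 and the y axis of carrier, either way round below 0.12 rad)) and ((horizontal distance between carton3 and place1 below 0.008 m and angle between the x axis of carton3 and the x axis of carrier, either way round below 0.12 rad) or (horizontal distance between carton3 and place2 below 0.008 m and angle between the x axis of carton3 and the y axis of carrier, either way round below 0.12 rad) or (horizontal distance between carton3 and place3 below 0.008 m and angle between the x axis of carton3 and the x axis of carrier, either way round below 0.12 rad) or (horizontal distance between carton3 and place4 below 0.008 m and angle between the x axis of carton3 and the y axis of carrier, either way round below 0.12 rad)) and ((horizontal distance between carton4 and place1 below 0.008 m and angle between the x axis of carton4 and the x axis of carrier, either way round below 0.12 rad) or (horizontal distance between carton4 and place2 below 0.008 m and angle between the x axis of carton4 and the y axis of carrier, either way round below 0.12 rad) or (horizontal distance between carton4 and place3 below 0.008 m and angle between the x axis of carton4 and the x axis of carrier, either way round below 0.12 rad) or (horizontal distance between carton4 and place4 below 0.008 m and angle between the x axis of carton4 and the y axis of carrier, either way round below 0.12 rad))), for 0.2 s.
2. all three cold plates stand fully home in the carrier's slots (((horizontal distance between plate1 and slot1 below 0.006 m and angle between the x axis of plate1 and the x axis of carrier, either way round below 0.08 rad) or (horizontal distance between plate1 and slot2 below 0.006 m and angle between the x axis of plate1 and the x axis of carrier, either way round below 0.08 rad) or (horizontal distance between plate1 and slot3 below 0.006 m and angle between the x axis of plate1 and the y axis of carrier, either way round below 0.08 rad)) and z of each of plate1, plate2, plate3 in the frame of carrier below 0.015 m and angle between each of plate1, plate2, plate3's own z axis and vertical below 0.12 rad and linear speed of each of plate1, plate2, plate3 below 0.02 m/s and ((horizontal distance between plate2 and slot1 below 0.006 m and angle between the x axis of plate2 and the x axis of carrier, either way round below 0.08 rad) or (horizontal distance between plate2 and slot2 below 0.006 m and angle between the x axis of plate2 and the x axis of carrier, either way round below 0.08 rad) or (horizontal distance between plate2 and slot3 below 0.006 m and angle between the x axis of plate2 and the y axis of carrier, either way round below 0.08 rad)) and ((horizontal distance between plate3 and slot1 below 0.006 m and angle between the x axis of plate3 and the x axis of carrier, either way round below 0.08 rad) or (horizontal distance between plate3 and slot2 below 0.006 m and angle between the x axis of plate3 and the x axis of carrier, either way round below 0.08 rad) or (horizontal distance between plate3 and slot3 below 0.006 m and angle between the x axis of plate3 and the y axis of carrier, either way round below 0.08 rad))), for 0.2 s.
At the end, for the whole second after the job is handed in: Every carton present lies flat on the carrier floor within 8 mm and 0.12 rad (either way round) of an outline, one to an outline; the three cold plates stand upright, one in each slot, at the bottom (within 5 mm) and within 6 mm of the slot's centre; all at rest and released (all of step 1 and all of step 2); the robot touches nothing.
It fails at once if the jug is moved more than 40 mm (distance of jug from where it was at the start of the episode above 0.04 m).
It fails at once if the spice_jar is moved more than 40 mm (distance of spice_jar from where it was at the start of the episode above 0.04 m).
It fails at once if the sauce is moved more than 40 mm (distance of sauce from where it was at the start of the episode above 0.04 m).
It fails at once if the small_tub is moved more than 40 mm (distance of small_tub from where it was at the start of the episode above 0.04 m).
It fails at once if the spatula is moved more than 40 mm (distance of spatula from where it was at the start of the episode above 0.04 m).
Of carton1, carton2, carton3, carton4 only 3 to 4 are there at a start; the rules pass over those that are not, and their reading is None.
At some moment in a run one of carton1, carton2, carton3, carton4 may be knocked a few centimetres aside while the robot is not near it.
It also fails if it takes over 210 s, if anything falls off the work surface, if the arm or the gripper's body presses on something with over 40 N, if the wrist force passes 120 N, or if a joint passes its speed limit or range.

### The arm

A 6-joint arm with a two-finger parallel gripper is mounted at the origin on the work surface. World frame = base frame: x ahead of the robot, y to its left, z up, the work surface at z = 0. Lengths are in mm, angles in rad, forces in N, time in s.
With the tool pointing down it reaches from about 275 to 750 mm from the base axis. Payload 10.2 kg.
Tool frame: the origin (TCP) lies midway between the tips of the shut fingers; the grasp point (between the pads) lies 19 mm behind it; z points along the fingers, y is the line along which they close (so a half turn about z gives the same grasp; the last joint's range is limited). The gripper opens to 85 mm and grips with 20 to 120 N. Pads are 22 mm wide; open, the fingers measure 114 mm over their backs; the gripper's body (76 mm by 85 mm) begins 54 mm behind the grasp point. The pads swing forward as they close: fully open they stand 13 mm farther back than shut.
Start: joints at [0.975, 0.313, 1.498, -0, 1.331, -0.223], TCP at [191.231, 488.94, 231.294] pointing down, gripper open.
Joint ranges: [-2.94, 2.94], [-0.97, 2.17], [0.19, 2.56], [-1.23, 4.37], [0.02, 3.11], [-2.88, 2.88]. Speed limits (rad/s): [2.39, 2.39, 3.01, 3.14, 3.14, 3.14].

### API

Orientations are given as a unit quaternion [w, x, y, z].
In Python, from rig import ctrl, capture, camera_info gives the robot as it stands.
- The arm moves only by the tool apply_moves, never from a script. Its argument "targets" is a list of rows, each a list of 3 entries, a list of its own where there are three numbers: the finger opening in mm, from 0 to 85.4, then the shift along the world's x, y, z in mm, then the turn, a rotation vector about the world's x, y, z in degrees. In form: [[grip, [dx, dy, dz], [rx, ry, rz]], ...]. A call has 1 to 20 rows; each row is the pose to reach, as a shift and turn from the pose commanded when the call began; what a row does not reach only later rows make up. A row lasts 1/10 s, in which the tool goes at most 50 mm and 8.59 degrees, less where a joint would pass 70% of its speed; a pose out of reach is approached as far as the arm can. A call with a gripper value outside its range is refused whole. The fingers move at their own pace and stop on an object; "squeeze" is the grip in N (left out, the last holds). Time passes only in rows, so rows that repeat a pose let the fingers close. It gives the time, the measured TCP pose, the force, the opening and the grip force at its end, in the units of the state.
- ctrl.sense(): the state, without advancing time (a new reading comes with each control period).
- capture(name): name is "scene" or "top" or "wrist"; returns (picture, depth): 384x512x3 uint8, blue, green, red; 384x512 float32, mm along the optical axis (not along the pixel's ray), 0 where there is no reading.
- camera_info(name): a dict with "vfov" (degrees; the focal length in pixels is half the picture's height over the tangent of half this angle, whatever the lens; pixels are square), "cx", "cy" (the principal point, pixels), "k1" (the pictures are not rectified: a ray, as slopes to the right and down, at radius r is drawn at 1 + k1 r^2 times it, then the intrinsics apply), "extrinsics" (4x4, takes a point from camera to world coordinates). Camera axes: x right, y down, z forward; pixel columns grow to the right and rows downward; lengths in mm; the calibration is good to about 2 mm. A picture is of the moment at which its call begins: read the wrist's pose just before it. camera_info takes no time and is no camera call; for the wrist camera it gives the pose at the moment of the call.
- ctrl.finish_job(): hands the job in; it is judged then, once.
The state is a dict: "time_s": time; "joints": joint angles; "dq": joint speeds; "tau": joint torques, N m; "eef_pos": TCP position; "ee_rot": TCP orientation; "force": force on the tool from outside, world axes, zero at the start; "wrist_torque": the same for the moment, N m; "grip_width": opening from 0.0 (shut) to 1.0 (fully open); "grip_force": force on a finger pad.
Only numpy, scipy, OpenCV 4.12 (cv2) and the standard library are available. Lean on these libraries where they do the work, as an engineer would, in place of code of your own. Each camera call takes 0.05 s, during which the arm holds its last target. There are 200 camera calls.

## Working session

There is one attempt and no reset: what is moved stays moved. The work goes in short steps, Python scripts to look and compute and a tool call to move; the robot and the scene stay as the last step left them, time stands still between calls to the robot, and variables do not carry over. Pictures are saved under pics/ and viewed, at most 14 in all, crops included, and the job is handed in when it is done.

Besides the shell and the picture viewer there is one more tool, called after "Emit:" by a JSON object that holds its "op" and its "data". apply_moves: Moves the arm, as the interface text tells. Its arguments: {"type":"object","properties":{"targets":{"type":"array","items":{"type":"array"}},"squeeze":{"type":"number"}},"required":["targets"]}

```bash
ls; mkdir -p pics; cat > h.py <<'E'
import numpy as np, cv2
from rig import ctrl, capture, camera_info
def K(ci,h=384):
    f=h/2/np.tan(np.radians(ci['vfov'])/2); return f
def world(ci,u,v,d):
    f=K(ci); u=np.asarray(u,float); v=np.asarray(v,float)
    xd=(u-ci['cx'])/f; yd=(v-ci['cy'])/f
    x,y=xd.copy(),yd.copy()
    for _ in range(20):
        s=1+ci['k1']*(x*x+y*y); x=xd/s; y=yd/s
    P=np.stack([x*d,y*d,d*np.ones_like(x),np.ones_like(x)],-1)
    return (P@np.array(ci['extrinsics']).T)[...,:3]
def cloud(name):
    ci=camera_info(name); im,dep=capture(name)
    v,u=np.mgrid[0:384,0:512]
    return im,dep,world(ci,u,v,dep.astype(float)),ci
E
python3 - <<'E'
from h import *
for n in ['scene','top']:
    im,d,W,ci=cloud(n); np.savez(f'{n}.npz',im=im,d=d,W=W)
    cv2.imwrite(f'pics/{n}.png',cv2.resize(im,(800,600),interpolation=cv2.INTER_CUBIC))
    print(n,ci)
print(ctrl.sense())
E
```

```text
pics
scene {'vfov': 54.662476448764956, 'cx': 256.25997829977734, 'cy': 188.86441514739764, 'k1': -0.007804496362769196, 'extrinsics': array([[-6.39015950e-01,  6.25632493e-01, -4.47484747e-01,
         1.04413305e+03],
       [ 7.69193484e-01,  5.19752991e-01, -3.71750203e-01,
         3.00451594e+02],
       [ 2.52961777e-06, -5.81756661e-01, -8.13362888e-01,
         8.89281920e+02],
       [ 0.00000000e+00,  0.00000000e+00,  0.00000000e+00,
         1.00000000e+00]])}
top {'vfov': 57.92212338019471, 'cx': 252.66063336304927, 'cy': 189.90886188431128, 'k1': -0.028663556887354495, 'extrinsics': array([[-1.01237401e-02, -9.97569241e-01,  6.89428730e-02,
         4.98542391e+02],
       [-9.99591960e-01,  1.19376978e-02,  2.59500499e-02,
        -8.63192159e+01],
       [-2.67099908e-02, -6.86520300e-02, -9.97283047e-01,
         9.86446041e+02],
       [ 0.00000000e+00,  0.00000000e+00,  0.00000000e+00,
         1.00000000e+00]])}
{'time_s': 0.1, 'joints': array([ 9.74590779e-01,  3.13404839e-01,  1.49831886e+00,  2.27851093e-05,
        1.33095959e+00, -2.23424155e-01]), 'dq': array([-0.0005864 , -0.00168842,  0.00037927, -0.00074774, -0.00047573,
        0.00039596]), 'tau': array([ 2.40619469e-03, -4.12894177e+01, -2.60142213e+01, -1.98061603e-04,
        3.06330032e-03,  2.86649552e-06]), 'eef_pos': array([191.11008001, 488.76338405, 230.80267391]), 'ee_rot': array([-2.27424462e-04,  1.85315959e-01,  9.82678838e-01, -4.95752795e-04]), 'force': array([ 0.78558046, -0.05220295,  0.27360331]), 'wrist_torque': array([ 0.00878203,  0.00544529, -0.04028087]), 'grip_force': 0.0, 'grip_width': 1.0032882938139343}
```

View pics/top.png

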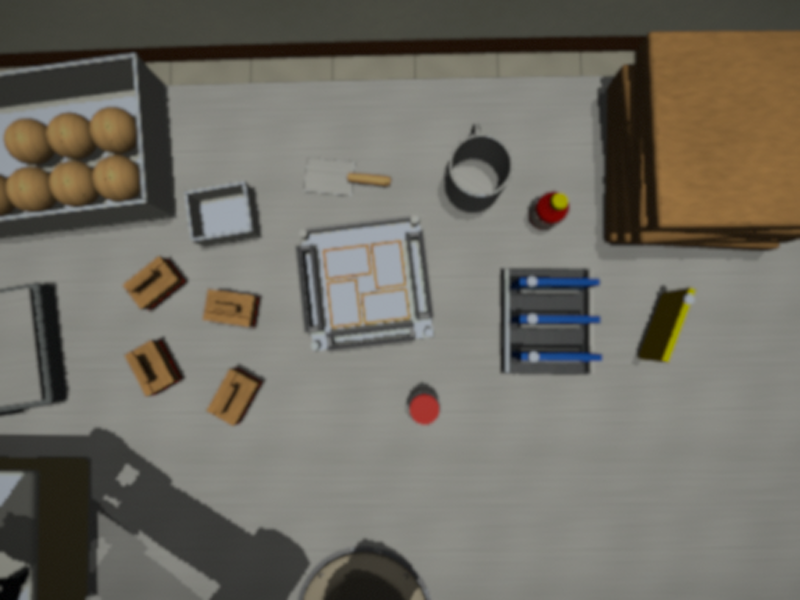

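View pics/scene.png

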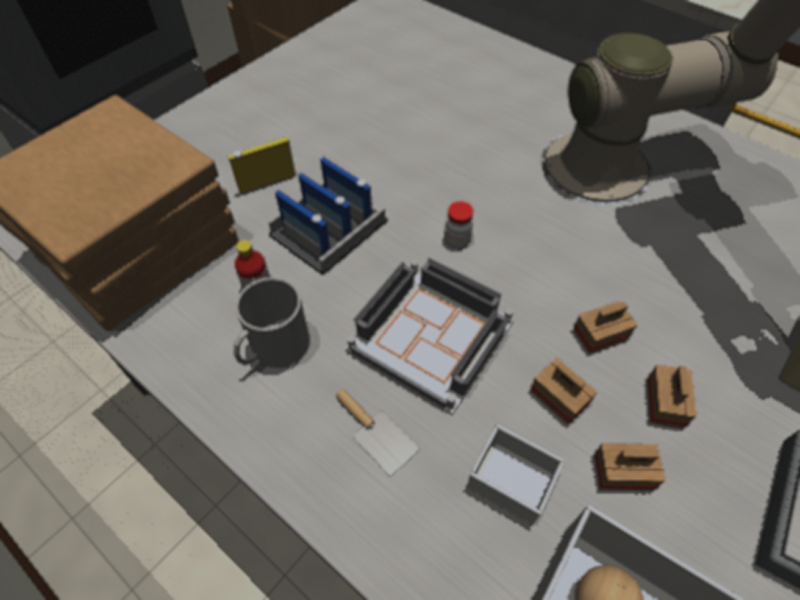

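Top picture, 800x600 px:
- Four cartons at (154,283), (232,307), (153,367) and (236,395).
- Carrier at (365,285), with its lip side facing up (world +x).
- Stand at (546,320) with three blue plates at rows 283, 319 and 356.
- The yellow look-alike at (665,325) is not meant.

Next I'll measure these.

```bash
cat > meas.py <<'E'
from h import *
def rect(P):
    (c,s,a)=cv2.minAreaRect(P[:,:2].astype(np.float32)); 
    if s[0]<s[1]: s=s[::-1]; a+=90
    return np.round(c,1),np.round(s,1),round((a+90)%180-90,1)   # angle of long side, deg
def blobs(m,minpix=60):
    n,l,st,_=cv2.connectedComponentsWithStats(m.astype(np.uint8),connectivity=4)
    return [l==i for i in range(1,n) if st[i,4]>=minpix]
def cartons(W,im):
    hsv=cv2.cvtColor(im,cv2.COLOR_BGR2HSV); z=W[...,2]
    brown=(hsv[...,0]>5)&(hsv[...,0]<22)&(hsv[...,1]>70)
    reg=(abs(W[...,0]-430)<260)&(W[...,1]>-200)&(W[...,1]<320)
    for lo,hi in ((44,70),):
        for b in blobs(reg&(z>lo)&(z<hi)&brown,100):
            P=W[b&(abs(z-np.median(z[b]))<5)]; r=rect(P); print('carton',*r,'n',len(P),'z',np.round(np.median(P[:,2]),1))
E
python3 - <<'E'
from meas import *
for n in('top','scene'):
    D=np.load(n+'.npz'); im,W=D['im'],D['W']; z=W[...,2]; hsv=cv2.cvtColor(im,cv2.COLOR_BGR2HSV)
    print(n); cartons(W,im)
    reg=(abs(W[...,0]-480)<200)&(abs(W[...,1]+20)<150)
    o=(hsv[...,0]<25)&(hsv[...,1]>50)&(z>0)&(z<22)&reg&(W[...,1]>-130)&(W[...,1]<90)&(W[...,0]>380)
    P=W[o]; print('outline',rect(P),len(P),np.median(P[:,2]))
    wl=(z>48)&(z<70)&(W[...,0]>370)&(W[...,0]<640)&(W[...,1]>-150)&(W[...,1]<100)
    for b in blobs(wl,20): print('wall',rect(W[b]),b.sum(),np.median(z[b]))
    bl=(hsv[...,0]>95)&(hsv[...,0]<130)&(hsv[...,1]>120)&(z>95)&(z<125)
    for b in blobs(bl,20): print('plate',rect(W[b]),b.sum(),np.median(z[b]))
E
```

```text
top
carton [549.5 230.9] [83.5 55.9] 80.9 n 523 z 49.6
carton [393.2 222.8] [84.  57.3] -28.9 n 503 z 49.6
outline (array([589.5,  -8.5]), array([146.6, 144.4]), 6.2) 617 10.217689432549719
wall (array([ 583.4, -105.3]), array([112.9,  31.2]), 6.2) 289 57.822993750872
wall (array([571.7,  86.8]), array([131.6,  31.7]), 6.3) 286 57.28060676200562
wall (array([496.8, -18.3]), array([151.7,  31.2]), -83.7) 406 57.66782038372742
wall (array([ 390.2, -105.1]), array([53.5, 26. ]), -75.9) 50 56.775413584151124
plate (array([ 583.4, -270.2]), array([13.1, 11.7]), 88.6) 33 110.79237046410515
plate (array([ 582.2, -341.9]), array([95.6, 12.2]), 88.8) 193 111.56830966598318
plate (array([ 523.8, -267.5]), array([10.5,  9.9]), -0.3) 28 111.10572706133587
plate (array([ 521.1, -342.3]), array([95.1, 10.8]), 86.9) 164 111.7529917574015
plate (array([ 463.2, -270.1]), array([13.1, 10.2]), 89.4) 29 111.02304173195535
plate (array([ 460.3, -341.7]), array([98.2, 10.2]), 89.3) 177 111.680660715425
scene
carton [393.1 224.6] [84.1 55.4] -29.3 n 391 z 49.9
carton [549.4 231.7] [83.2 55.3] 81.7 n 464 z 
[... 200 characters left out ...]
ay([152.6,  33.8]), -84.2) 413 55.56361916167998
wall (array([ 581.1, -105.2]), array([115.7,  33. ]), 4.4) 272 56.98355306359332
wall (array([570.8,  86.3]), array([137.4,  31.5]), 6.0) 287 57.2745416005406
plate (array([ 460.6, -341.6]), array([90.8,  8.6]), 88.9) 120 108.30309019660467
plate (array([ 519.4, -339.1]), array([95.1, 13.6]), 89.1) 139 109.62519633578574
plate (array([ 462.6, -275.5]), array([25.5,  8.1]), -89.6) 24 103.38490581482478
plate (array([ 581.4, -341.2]), array([93.1, 13.7]), -87.8) 142 110.26325924439203
plate (array([ 524. , -273.9]), array([23.4, 11. ]), -77.4) 29 106.96334610422332
plate (array([ 582.8, -271.7]), array([20.1,  8.8]), -88.4) 31 106.49699563706395
```

```bash
sed -i 's/W\[...,1\]<320/W[...,1]<480/' meas.py
python3 - <<'E'
from meas import *
for n in('top','scene'):
    D=np.load(n+'.npz'); im,W=D['im'],D['W']; z=W[...,2]; hsv=cv2.cvtColor(im,cv2.COLOR_BGR2HSV)
    print(n); cartons(W,im)
    a=np.radians(6.2); c=np.array([589,-8.7])
    d=W[...,:2]-c; X=d[...,0]*np.cos(a)+d[...,1]*np.sin(a); Y=-d[...,0]*np.sin(a)+d[...,1]*np.cos(a)
    near=(abs(X)<130)&(abs(Y)<130)
    w=near&(hsv[...,1]<45)&(abs(z-10)<6)&(abs(X)<85)&(abs(Y)<80)
    for b in blobs(w,100):
        P=np.stack([X[b],Y[b]],1); print('int',rect(P),b.sum())
    # raster of carrier in carrier frame: mask stats at heights
    for lo,hi,t in((54,66,'top'),):
        m=near&(z>lo)&(z<hi)
        for k,(s,mm) in dict(py=(Y,m&(Y>70)&(abs(X)<55)),my=(Y,m&(Y<-70)&(abs(X)<55)),mx=(X,m&(X<-70)&(abs(Y)<55))).items():
            h,e=np.histogram(s[mm],bins=np.arange(-120,121,3)); print(t,k,[(int(e[i]),int(h[i])) for i in range(80) if h[i]])
        for k,(s,mm) in dict(py=(X,m&(Y>70)),my=(X,m&(Y<-70)),mx=(Y,m&(X<-70))).items(): print(k,'long',np.percentile(s[mm],[1,99]).round(1))
    m=near&(z>20)&(z<40)&(X>70); print('lip',np.percentile(X[m],[2,98]).round(1))
    m=near&(z>4)&(z<16); print('base ext',[np.percentile(s[m],[.2,99.8]).round(1) for s in (X,Y)])
im=np.load('top.npz')['im']; cv2.imwrite('pics/carr.png',cv2.resize(im[130:230,180:285],None,fx=6,fy=6,interpolation=cv2.INTER_CUBIC)[:600,:800])
E
```

```text
top
carton [596.1 372.3] [85.3 56.7] -53.2 n 448 z 49.6
carton [549.5 230.9] [83.5 55.9] 80.9 n 523 z 49.6
carton [444.5 371.4] [83.7 58.5] 29.0 n 467 z 49.6
carton [393.2 222.8] [84.  57.3] -28.9 n 503 z 49.6
int (array([0.9, 0. ]), array([168., 160.]), -0.1) 538
int (array([ 32.4, -43.7]), array([76.1, 47.3]), -0.1) 438
int (array([46.6, 30.7]), array([75. , 48.7]), 90.0) 438
int (array([2. , 0.7]), array([32.5, 31.6]), 3.9) 129
int (array([-27.6,  44.5]), array([76.3, 47.6]), -0.1) 447
int (array([-41.8, -29.8]), array([75.6, 48.4]), -89.8) 456
top py [(78, 2), (81, 46), (84, 34), (87, 16), (102, 16), (105, 51), (108, 45), (111, 19)]
top my [(-114, 1), (-111, 44), (-108, 49), (-105, 27), (-90, 10), (-87, 35), (-84, 42), (-81, 19)]
top mx [(-111, 4), (-108, 46), (-105, 46), (-102, 19), (-87, 16), (-84, 41), (-81, 46), (-78, 14)]
py long [-103.9   77.8]
my long [-103.7   78.5]
mx long [-102.   101.3]
lip [ 71.5 113.3]
base ext [array([-106.1,  108. ]), array([-108.4,  109. ])]
scene
carton [393.1 224.6] [84.1 55.4] -29.3 n 391 z 49.9
carton [549.4 231.7] [83.2 55.3] 81.7 n 464 z 49.
[... 214 characters left out ...]
) 361
int (array([-29.1,  45.4]), array([77. , 48.4]), 0.2) 401
int (array([ 30.8, -43. ]), array([77. , 47.9]), -1.3) 391
int (array([1.4, 0.9]), array([33.5, 32.2]), 3.9) 112
int (array([44.7, 30.8]), array([76.5, 49.9]), 88.0) 436
top py [(78, 1), (81, 38), (84, 48), (87, 30), (90, 3), (102, 11), (105, 29), (108, 39), (111, 25)]
top my [(-114, 1), (-111, 31), (-108, 52), (-105, 29), (-102, 3), (-90, 5), (-87, 15), (-84, 32), (-81, 15)]
top mx [(-114, 7), (-111, 38), (-108, 48), (-105, 31), (-102, 4), (-90, 4), (-87, 1), (-84, 33), (-81, 11)]
py long [-107.3   75.9]
my long [-107.    75.8]
mx long [-104.8  108. ]
lip [ 74.6 111.1]
base ext [array([-105.7,  111. ]), array([-104.4,  110.9])]
```

View pics/carr.png

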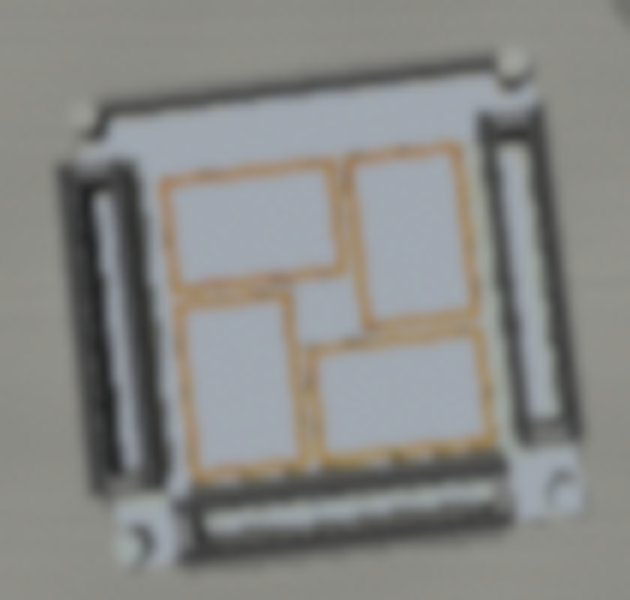

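The crop shows the four outlines around a centre near (330,305), with slots at left (117,330), right (528,280) and bottom (350,512). I'll check where the wrist camera sits, then go look from close by.

```bash
python3 - <<'E'
from h import *
ci=camera_info('wrist'); print(ci['vfov'],np.round(ci['extrinsics'],3))
E
```

```text
70.71898115973974 [[ 3.65000e-01  8.86000e-01  2.84000e-01  1.18559e+02]
 [ 9.31000e-01 -3.48000e-01 -1.12000e-01  5.17632e+02]
 [-0.00000e+00  3.06000e-01 -9.52000e-01  3.73752e+02]
 [ 0.00000e+00  0.00000e+00  0.00000e+00  1.00000e+00]]
```

Emit:
{"op": "apply_moves", "data": {"targets": [[60,[30,-40,20],[0,0,-8]],[60,[60,-80,40],[0,0,-16]],[60,[90,-120,60],[0,0,-24]],[60,[120,-160,80],[0,0,-32]],[60,[150,-200,100],[0,0,-40]],[60,[180,-240,110],[0,0,-48]],[60,[210,-280,120],[0,0,-56]],[60,[240,-320,120],[0,0,-62.5]],[60,[270,-360,120],[0,0,-62.5]],[60,[290,-400,120],[0,0,-62.5]],[60,[310,-440,120],[0,0,-62.5]],[60,[330,-480,120],[0,0,-62.5]],[60,[340,-496,120],[0,0,-62.5]],[60,[340,-496,120],[0,0,-62.5]],[60,[340,-496,120],[0,0,-62.5]],[60,[340,-496,120],[0,0,-62.5]]]}}

```text
time_s: 1.7
eef_pos: [530.8, -6.0, 351.4]
ee_rot: [-0.0, 0.668, 0.744, 0.0]
force: [-0.1, -0.0, 0.6]
grip_width: 0.704
grip_force: 0.0
```

```bash
cat > carr.py <<'E'
from meas import *
def carrier(n):
    im,d,W,ci=cloud(n); z=W[...,2]; hsv=cv2.cvtColor(im,cv2.COLOR_BGR2HSV)
    a=np.radians(6.2); c=np.array([590.5,-7.8])
    D=W[...,:2]-c; X=D[...,0]*np.cos(a)+D[...,1]*np.sin(a); Y=-D[...,0]*np.sin(a)+D[...,1]*np.cos(a)
    near=(d>0)&(abs(X)<130)&(abs(Y)<130)
    w=near&(hsv[...,1]<45)&(abs(z-10)<6)&(abs(X)<110)&(abs(Y)<110)
    for b in blobs(w,100):
        P=np.stack([X[b],Y[b]],1); print('int',rect(P),b.sum(),np.median(z[b]).round(1))
    return im,W
E
python3 - <<'E'
from carr import *
im,W=carrier('wrist'); np.savez('wrist.npz',im=im,W=W)
cartons(W,im)
cv2.imwrite('pics/w1.png',cv2.resize(im,(800,600),interpolation=cv2.INTER_CUBIC))
E
```

```text
int (array([-0.2,  0.2]), array([218.5, 217.8]), 89.9) 4106 10.5
int (array([ 1.1, 96.1]), array([133.8,  13.1]), 0.1) 719 10.4
int (array([-29.1,  44.1]), array([74.4, 48.1]), 0.4) 1165 11.3
int (array([44.1, 29.7]), array([73.8, 47.8]), -90.0) 1130 11.2
int (array([-96.7,  -2.2]), array([134. ,  11.2]), -90.0) 469 10.4
int (array([-43.9, -30.4]), array([76.3, 46.9]), -88.8) 1042 11.3
int (array([ 30.7, -44.2]), array([75.6, 48.1]), -0.0) 997 11.3
carton [407.4 189.7] [45.8 22.2] 6.3 n 295 z 50.3
carton [544.4 206.4] [55.2 32.8] -9.9 n 741 z 50.4
```

View pics/w1.png

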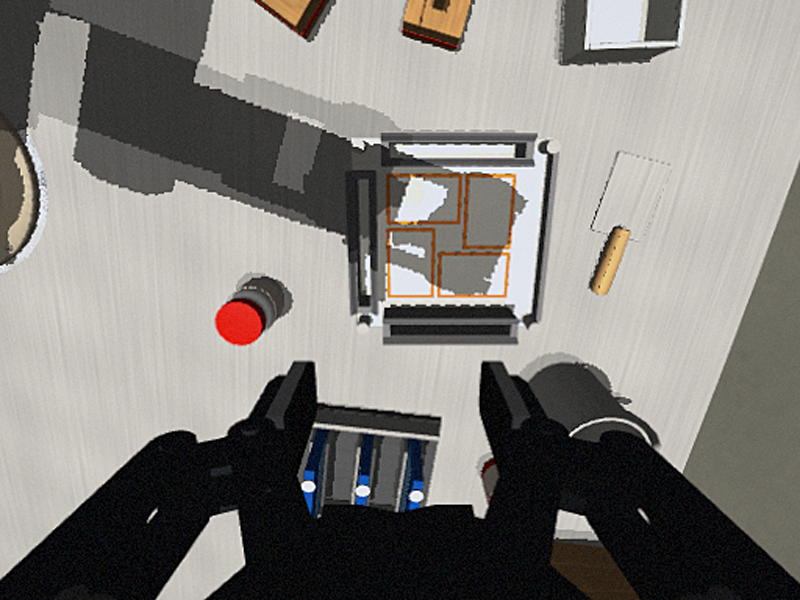

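Carrier centre is (590.5, -7.8) and its yaw is 6.2°. The wrist view agrees: base 218 mm square, four outline interiors at the expected offsets, slots about 96.5 mm out. Carton B first.

Emit:
{"op": "apply_moves", "data": {"targets": [[60,[3,40,-20],[0,0,-4]],[50,[6,80,-50],[0,0,-8]],[40,[9,120,-80],[0,0,-12]],[40,[12,160,-120],[0,0,-14.9]],[40,[15,200,-150],[0,0,-14.9]],[40,[18.3,238.4,-180],[0,0,-14.9]],[40,[18.3,238.4,-200],[0,0,-14.9]],[40,[18.3,238.4,-225],[0,0,-14.9]],[40,[18.3,238.4,-250],[0,0,-14.9]],[40,[18.3,238.4,-275],[0,0,-14.9]],[40,[18.3,238.4,-296],[0,0,-14.9]],[40,[18.3,238.4,-296],[0,0,-14.9]],[0,[18.3,238.4,-296],[0,0,-14.9]],[0,[18.3,238.4,-296],[0,0,-14.9]],[0,[18.3,238.4,-296],[0,0,-14.9]],[0,[18.3,238.4,-296],[0,0,-14.9]],[0,[18.3,238.4,-296],[0,0,-14.9]],[0,[18.3,238.4,-296],[0,0,-14.9]]], "squeeze": 40}}

```text
time_s: 3.55
eef_pos: [549.9, 231.6, 56.3]
ee_rot: [0.0, 0.759, 0.651, 0.001]
force: [-2.5, 1.3, 6.6]
grip_width: 0.109
grip_force: 43.8
```

Emit:
{"op": "apply_moves", "data": {"targets": [[0,[0,0,30],[0,0,0]],[0,[0,0,70],[0,0,0]],[0,[0,0,110],[0,0,0]],[0,[15,-40,120],[0,0,4]],[0,[32,-80,120],[0,0,8]],[0,[48,-120,120],[0,0,12]],[0,[64,-160,120],[0,0,14.9]],[0,[81.5,-204.5,115],[0,0,14.9]],[0,[81.5,-204.5,90],[0,0,14.9]],[0,[81.5,-204.5,65],[0,0,14.9]],[0,[81.5,-204.5,45],[0,0,14.9]],[0,[81.5,-204.5,30],[0,0,14.9]],[0,[81.5,-204.5,20],[0,0,14.9]],[0,[81.5,-204.5,14],[0,0,14.9]],[0,[81.5,-204.5,11],[0,0,14.9]],[0,[81.5,-204.5,11],[0,0,14.9]],[0,[81.5,-204.5,11],[0,0,14.9]]]}}

```text
time_s: 5.25
eef_pos: [631.4, 26.8, 66.9]
ee_rot: [0.001, 0.668, 0.744, 0.0]
force: [0.1, -0.4, -0.8]
grip_width: 0.105
grip_force: 42.7
```

Emit:
{"op": "apply_moves", "data": {"targets": [[0,[0,0,-1],[0,0,0]],[24,[0,0,-1],[0,0,0]],[24,[0,0,-1],[0,0,0]],[24,[0,0,-1],[0,0,0]],[24,[0,0,20],[0,0,0]],[30,[0,0,55],[0,0,0]],[40,[0,0,90],[0,0,0]],[40,[-4,40,100],[0,0,4]],[40,[-8,80,100],[0,0,8]],[40,[-12,120,100],[0,0,12]],[40,[-16,160,100],[0,0,16]],[40,[-20,200,100],[0,0,20]],[40,[-24,240,100],[0,0,24]],[40,[-28,280,90],[0,0,28]],[40,[-32,320,80],[0,0,31.3]],[40,[-35.6,346.2,70],[0,0,31.3]],[40,[-35.6,346.2,50],[0,0,31.3]],[40,[-35.6,346.2,50],[0,0,31.3]]]}}

```text
time_s: 7.05
eef_pos: [593.9, 373.2, 113.1]
ee_rot: [-0.002, 0.442, 0.897, -0.002]
force: [0.7, -1.4, -0.3]
grip_width: 0.468
grip_force: 0.0
```

```bash
python3 - <<'E'
from meas import *
for n in('top','scene'):
    im,d,W,ci=cloud(n); cartons(W,im)
cv2.imwrite('pics/t2.png',cv2.resize(im,(800,600)))
E
```

```text
carton [631.8  26.3] [84.3 53.3] -84.3 n 499 z 59.8
carton [597.1 370.1] [81.7 55.5] -53.0 n 397 z 49.5
carton [444.7 371.5] [84.1 57.8] 28.5 n 445 z 49.5
carton [393.5 223.1] [84. 56.] -27.9 n 505 z 49.6
carton [392.9 224.3] [82.8 56.9] -30.3 n 394 z 49.7
carton [630.9  27. ] [83.6 56.7] -84.3 n 411 z 59.6
carton [595.3 371.7] [80.6 57.8] -51.5 n 594 z 49.3
```

Emit:
{"op": "apply_moves", "data": {"targets": [[40,[0,0,-20],[0,0,0]],[40,[0,0,-40],[0,0,0]],[40,[0,0,-60],[0,0,0]],[40,[0,0,-60],[0,0,0]],[0,[0,0,-60],[0,0,0]],[0,[0,0,-60],[0,0,0]],[0,[0,0,-60],[0,0,0]],[0,[0,0,-60],[0,0,0]],[0,[0,0,-60],[0,0,0]],[0,[0,0,-30],[0,0,0]],[0,[0,0,10],[0,0,0]],[0,[0,0,50],[0,0,0]],[0,[0,0,60],[0,0,0]],[0,[0,0,60],[0,0,0]]]}}

```text
time_s: 8.55
eef_pos: [595.9, 373.3, 178.0]
ee_rot: [0.001, 0.443, 0.897, 0.001]
force: [-0.8, -0.2, -2.2]
grip_width: 0.106
grip_force: 43.1
```

Emit:
{"op": "apply_moves", "data": {"targets": [[0,[-5,-45,0],[0,0,-4]],[0,[-10,-90,0],[0,0,-8]],[0,[-15,-135,0],[0,0,-12]],[0,[-20,-180,0],[0,0,-16]],[0,[-25,-225,0],[0,0,-20]],[0,[-30,-270,0],[0,0,-24]],[0,[-35,-315,0],[0,0,-28]],[0,[-40,-360,0],[0,0,-31.3]],[0,[-45.4,-400,0],[0,0,-31.3]],[0,[-45.4,-415.4,-15],[0,0,-31.3]],[0,[-45.4,-415.4,-40],[0,0,-31.3]],[0,[-45.4,-415.4,-60],[0,0,-31.3]],[0,[-45.4,-415.4,-80],[0,0,-31.3]],[0,[-45.4,-415.4,-95],[0,0,-31.3]],[0,[-45.4,-415.4,-104],[0,0,-31.3]],[0,[-45.4,-415.4,-109],[0,0,-31.3]],[0,[-45.4,-415.4,-109],[0,0,-31.3]],[0,[-45.4,-415.4,-109],[0,0,-31.3]]]}}

```text
time_s: 10.35
eef_pos: [549.3, -42.0, 68.0]
ee_rot: [-0.001, 0.668, 0.744, -0.0]
force: [-7.3, 1.7, 13.5]
grip_width: 0.11
grip_force: 45.4
```

Emit:
{"op": "apply_moves", "data": {"targets": [[24,[0,0,0],[0,0,0]],[24,[0,0,0],[0,0,0]],[24,[0,0,0],[0,0,0]],[24,[0,0,20],[0,0,0]],[24,[0,0,55],[0,0,0]],[40,[0,0,90],[0,0,0]],[40,[-20,30,100],[0,0,8]],[40,[-40,60,100],[0,0,16]],[40,[-60,95,100],[0,0,24]],[40,[-80,130,100],[0,0,32]],[40,[-100,165,100],[0,0,40]],[40,[-120,200,90],[0,0,48]],[40,[-140,235,80],[0,0,54.7]],[40,[-156.8,266.1,60],[0,0,54.7]],[40,[-156.8,266.1,50],[0,0,54.7]],[40,[-156.8,266.1,50],[0,0,54.7]]]}}

```text
time_s: 11.95
eef_pos: [392.5, 223.8, 116.2]
ee_rot: [-0.001, 0.251, 0.968, -0.001]
force: [-0.5, 0.2, 0.4]
grip_width: 0.469
grip_force: 0.0
```

```bash
python3 - <<'E'
from meas import *
for n in('top','scene'):
    im,d,W,ci=cloud(n); cartons(W,im)
E
```

```text
carton [631.7  26.2] [84.3 53.2] -84.1 n 498 z 59.9
carton [551.  -40.2] [83.9 55.9] -83.9 n 559 z 59.8
carton [448.  373.2] [75.5 58.2] 28.9 n 368 z 49.6
carton [401.8 217.9] [64.5 57. ] -30.5 n 353 z 49.6
carton [548.7 -39.8] [84.5 56.4] -83.5 n 357 z 59.8
carton [394.  224.1] [80.2 56.6] -29.7 n 377 z 49.8
carton [630.9  27.3] [83.3 57.4] -84.2 n 418 z 59.7
carton [444.6 371.7] [83.8 58.5] 29.2 n 526 z 49.5
```

Emit:
{"op": "apply_moves", "data": {"targets": [[40,[0,0,-20],[0,0,0]],[40,[0,0,-40],[0,0,0]],[40,[0,0,-61],[0,0,0]],[40,[0,0,-61],[0,0,0]],[0,[0,0,-61],[0,0,0]],[0,[0,0,-61],[0,0,0]],[0,[0,0,-61],[0,0,0]],[0,[0,0,-61],[0,0,0]],[0,[0,0,-61],[0,0,0]],[0,[0,0,-30],[0,0,0]],[0,[0,0,10],[0,0,0]],[0,[0,0,50],[0,0,0]],[0,[0,0,60],[0,0,0]],[0,[0,0,60],[0,0,0]]]}}

```text
time_s: 13.45
eef_pos: [393.6, 223.9, 178.3]
ee_rot: [0.001, 0.252, 0.968, 0.001]
force: [-0.8, -0.1, -2.9]
grip_width: 0.108
grip_force: 42.4
```

Emit:
{"op": "apply_moves", "data": {"targets": [[0,[25,-30,0],[0,0,4]],[0,[50,-60,0],[0,0,8]],[0,[75,-90,0],[0,0,12]],[0,[100,-120,0],[0,0,16]],[0,[125,-150,0],[0,0,20]],[0,[150,-180,0],[0,0,24]],[0,[175,-210,0],[0,0,28]],[0,[200,-240,0],[0,0,32]],[0,[220,-260,0],[0,0,35.3]],[0,[231.9,-272,-10],[0,0,35.3]],[0,[231.9,-272,-25],[0,0,35.3]],[0,[231.9,-272,-45],[0,0,35.3]],[0,[231.9,-272,-65],[0,0,35.3]],[0,[231.9,-272,-85],[0,0,35.3]],[0,[231.9,-272,-98],[0,0,35.3]],[0,[231.9,-272,-105],[0,0,35.3]],[0,[231.9,-272,-109],[0,0,35.3]],[0,[231.9,-272,-109],[0,0,35.3]],[0,[231.9,-272,-109],[0,0,35.3]]]}}

```text
time_s: 15.35
eef_pos: [625.5, -48.3, 68.8]
ee_rot: [0.001, -0.054, 0.999, -0.0]
force: [-0.3, -0.5, -1.9]
grip_width: 0.107
grip_force: 42.3
```

Emit:
{"op": "apply_moves", "data": {"targets": [[0,[0,0,-1],[0,0,0]],[24,[0,0,-1],[0,0,0]],[24,[0,0,-1],[0,0,0]],[24,[0,0,-1],[0,0,0]],[24,[0,0,20],[0,0,0]],[24,[0,0,55],[0,0,0]],[40,[0,0,90],[0,0,0]],[40,[-18,42,100],[0,0,3]],[40,[-36,84,100],[0,0,6]],[40,[-54,126,100],[0,0,9]],[40,[-72,168,100],[0,0,12]],[40,[-90,210,100],[0,0,15]],[40,[-108,252,100],[0,0,18]],[40,[-126,294,100],[0,0,21]],[40,[-144,336,90],[0,0,22.7]],[40,[-162,378,80],[0,0,22.7]],[40,[-180.3,419.9,60],[0,0,22.7]],[40,[-180.3,419.9,50],[0,0,22.7]],[40,[-180.3,419.9,50],[0,0,22.7]]]}}

```text
time_s: 17.25
eef_pos: [443.8, 371.8, 117.0]
ee_rot: [-0.001, -0.25, 0.968, -0.0]
force: [0.3, 0.1, -0.1]
grip_width: 0.467
grip_force: 0.0
```

```bash
python3 - <<'E'
from meas import *
for n in('top','scene'):
    im,d,W,ci=cloud(n); cartons(W,im)
E
```

```text
carton [590.8  -7.6] [142.3 142. ] -84.2 n 1588 z 59.8
carton [446.2 369.6] [84.5 53.7] 28.1 n 383 z 49.6
carton [590.   -7.6] [144.9 143.6] 5.9 n 1211 z 59.8
carton [445.8 371.1] [83.4 55.9] 29.2 n 494 z 49.7
```

Emit:
{"op": "apply_moves", "data": {"targets": [[40,[0,0,-20],[0,0,0]],[40,[0,0,-40],[0,0,0]],[40,[0,0,-62],[0,0,0]],[40,[0,0,-62],[0,0,0]],[0,[0,0,-62],[0,0,0]],[0,[0,0,-62],[0,0,0]],[0,[0,0,-62],[0,0,0]],[0,[0,0,-62],[0,0,0]],[0,[0,0,-62],[0,0,0]],[0,[0,0,-30],[0,0,0]],[0,[0,0,10],[0,0,0]],[0,[0,0,50],[0,0,0]],[0,[0,0,60],[0,0,0]],[0,[0,0,60],[0,0,0]]]}}

```text
time_s: 18.75
eef_pos: [445.2, 371.9, 179.5]
ee_rot: [0.001, -0.249, 0.968, 0.0]
force: [-0.6, -0.2, -2.2]
grip_width: 0.108
grip_force: 42.6
```

Emit:
{"op": "apply_moves", "data": {"targets": [[0,[13,-42,0],[0,0,-3]],[0,[26,-84,0],[0,0,-6]],[0,[39,-126,0],[0,0,-9]],[0,[52,-168,0],[0,0,-12]],[0,[65,-210,0],[0,0,-15]],[0,[78,-252,0],[0,0,-18]],[0,[91,-294,0],[0,0,-21]],[0,[104,-325,0],[0,0,-22.7]],[0,[111.1,-338.9,-5],[0,0,-22.7]],[0,[111.1,-338.9,-25],[0,0,-22.7]],[0,[111.1,-338.9,-45],[0,0,-22.7]],[0,[111.1,-338.9,-65],[0,0,-22.7]],[0,[111.1,-338.9,-85],[0,0,-22.7]],[0,[111.1,-338.9,-98],[0,0,-22.7]],[0,[111.1,-338.9,-105],[0,0,-22.7]],[0,[111.1,-338.9,-110],[0,0,-22.7]],[0,[111.1,-338.9,-110],[0,0,-22.7]],[0,[111.1,-338.9,-110],[0,0,-22.7]]]}}

```text
time_s: 20.55
eef_pos: [556.2, 32.8, 68.7]
ee_rot: [0.001, -0.054, 0.999, -0.0]
force: [0.3, -0.6, -1.6]
grip_width: 0.107
grip_force: 42.6
```

Emit:
{"op": "apply_moves", "data": {"targets": [[0,[0,0,-1],[0,0,0]],[24,[0,0,-1],[0,0,0]],[24,[0,0,-1],[0,0,0]],[24,[0,0,-1],[0,0,0]],[24,[0,0,20],[0,0,0]],[24,[0,0,55],[0,0,0]],[40,[0,0,100],[0,0,0]],[40,[0,-10,140],[0,0,-8]],[40,[-4,-40,170],[0,0,-16]],[40,[-8,-70,200],[0,0,-24]],[40,[-12,-100,230],[0,0,-32]],[40,[-15,-130,230],[0,0,-40]],[40,[-18,-160,230],[0,0,-48]],[40,[-21,-190,230],[0,0,-56]],[40,[-24,-220,230],[0,0,-64]],[40,[-27,-250,230],[0,0,-72]],[40,[-30,-270,230],[0,0,-80]],[40,[-35,-280,230],[0,0,-88]],[40,[-35,-280,230],[0,0,-96]],[40,[-35,-280,230],[0,0,-96]]]}}

```text
time_s: 22.55
eef_pos: [520.8, -247.6, 298.3]
ee_rot: [0.0, 0.707, 0.707, 0.0]
force: [-0.1, 0.0, -0.2]
grip_width: 0.467
grip_force: 0.0
```

```bash
python3 - <<'E'
from meas import *
for n in('wrist','top'):
    im,d,W,ci=cloud(n); z=W[...,2]; hsv=cv2.cvtColor(im,cv2.COLOR_BGR2HSV)
    reg=(abs(W[...,0]-520)<110)&(W[...,1]<-240)&(W[...,1]>-420)&(d>0)
    for b in blobs(reg&(z>104)&(z<118)&((W[...,1]<-255)),25): print(n,'plate',rect(W[b]),b.sum(),np.median(z[b]).round(1))
    if n=='wrist': cv2.imwrite('pics/w2.png',cv2.resize(im,(800,600),interpolation=cv2.INTER_CUBIC))
    else:
        cartons(W,im)
        m=(z>64)&(z<100)&(abs(W[...,0]-590)<75)&(abs(W[...,1]+8)<75)
        for b in blobs(m,12): print('handle',rect(W[b]),b.sum())
print(ctrl.sense()['eef_pos'])
E
```

```text
wrist plate (array([ 521.8, -326.7]), array([127.7,  15.4]), 89.6) 801 112.3
wrist plate (array([ 460.4, -301.1]), array([75.5, 14.4]), 87.5) 514 112.3
wrist plate (array([ 582.7, -298.8]), array([69.7, 15.5]), -89.1) 510 112.5
top plate (array([ 462.3, -276.8]), array([27.3, 12.5]), 89.7) 53 112.4
top plate (array([ 460.2, -361.6]), array([47.3, 10.1]), 89.2) 81 112.0
carton [ 6.469e+02 -6.000e-01] [140.5  80.3] -83.6 n 1006 z 59.7
carton [560.8  -9.7] [142.4  84.2] -83.6 n 1107 z 59.8
handle (array([646.7, -43.7]), array([36.8, 10.2]), 2.9) 64
handle (array([633.1,  25.9]), array([49.5, 11. ]), -85.2) 105
handle (array([555.4,  32.7]), array([49.3, 10.7]), 6.1) 103
handle (array([550.7, -39.9]), array([49.2, 10.4]), -84.7) 87
[ 520.96121695 -247.09460155  298.35249918]
```

View pics/w2.png

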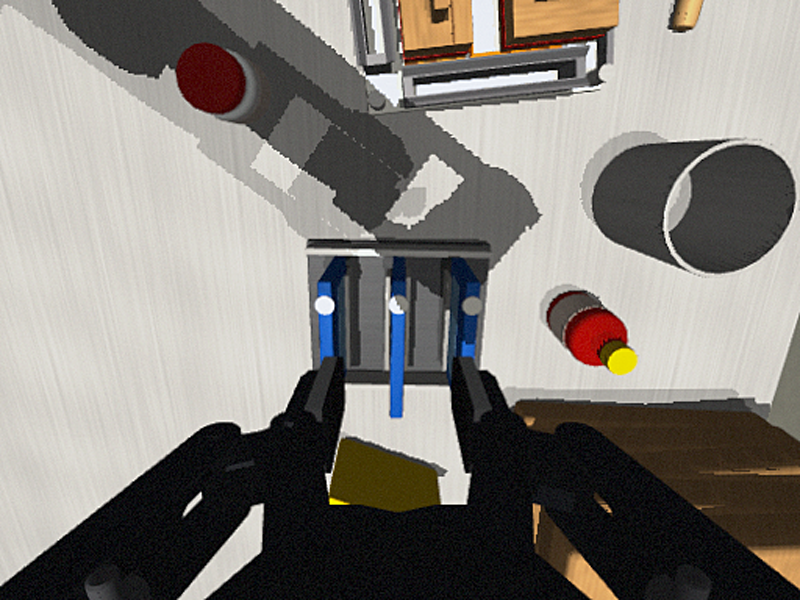

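```bash
python3 - <<'E'
from meas import *
for n in ('scene','top'):
    im,d,W,ci=cloud(n); z=W[...,2]
    m=(z>66)&(z<100)&(abs(W[...,0]-610)<110)&(abs(W[...,1]+8)<80)
    for b in blobs(m,12): print(n,'handle',rect(W[b]),b.sum())
    if n=='scene': cv2.imwrite('pics/s3.png',cv2.resize(im[150:280,210:340],None,fx=4.6,fy=4.6,interpolation=cv2.INTER_CUBIC))
E
```

```text
scene handle (array([548.2, -40.1]), array([50.3, 13.3]), -84.7) 168
scene handle (array([553.6,  33.8]), array([51.5, 10.7]), 5.7) 127
scene handle (array([651.2, -41.8]), array([50.7, 11.8]), 5.3) 143
scene handle (array([630.9,  26.7]), array([50.1, 11.6]), -84.2) 176
top handle (array([653.2, -42.9]), array([49.7, 10.3]), 6.3) 85
top handle (array([632.9,  25.8]), array([49.5, 11. ]), -84.7) 103
top handle (array([555.6,  33.1]), array([49.4, 10.7]), 6.0) 100
top handle (array([550.7, -39.9]), array([49.3, 10.4]), -83.8) 86
```

View pics/s3.png

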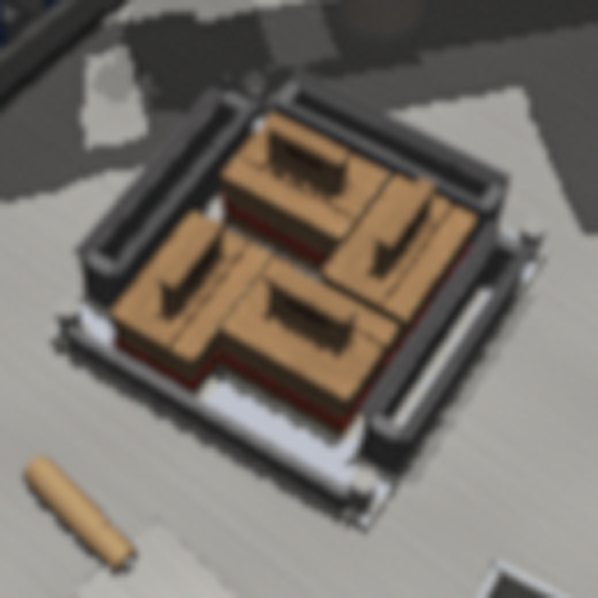

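D, the carton on the outline at lower right in the crop (handle around (310,320)), was knocked about 28 mm along carrier +x. It now stands at (652,-42). I'll put it back.

Emit:
{"op": "apply_moves", "data": {"targets": [[40,[11,18,0],[0,0,8]],[40,[22,36,0],[0,0,16]],[40,[33,54,0],[0,0,24]],[40,[44,72,0],[0,0,32]],[40,[55,90,0],[0,0,40]],[40,[66,108,-20],[0,0,48]],[40,[77,126,-40],[0,0,56]],[40,[88,144,-60],[0,0,64]],[40,[99,162,-80],[0,0,72]],[40,[110,180,-100],[0,0,80]],[40,[120,195,-110],[0,0,88]],[26,[131.3,204.9,-130],[0,0,96]],[26,[131.3,204.9,-155],[0,0,96]],[26,[131.3,204.9,-175],[0,0,96]],[26,[131.3,204.9,-175],[0,0,96]]]}}

```text
time_s: 24.25
eef_pos: [650.9, -41.7, 120.4]
ee_rot: [-0.003, -0.055, 0.999, 0.001]
force: [-0.7, -0.5, 0.4]
grip_width: 0.307
grip_force: 0.0
```

Emit:
{"op": "apply_moves", "data": {"targets": [[26,[0,0,-20],[0,0,0]],[26,[0,0,-40],[0,0,0]],[26,[0,0,-56],[0,0,0]],[26,[0,0,-56],[0,0,0]],[0,[0,0,-56],[0,0,0]],[0,[0,0,-56],[0,0,0]],[0,[0,0,-56],[0,0,0]],[0,[0,0,-56],[0,0,0]],[0,[0,0,-40],[0,0,0]],[0,[0,0,-25],[0,0,0]],[0,[-14,-3,-20],[0,0,0]],[0,[-27,-6,-20],[0,0,0]],[0,[-27,-6,-20],[0,0,0]],[0,[-27,-6,-35],[0,0,0]],[0,[-27,-6,-48],[0,0,0]],[0,[-27,-6,-55.5],[0,0,0]],[0,[-27,-6,-55.5],[0,0,0]],[0,[-27,-6,-55.5],[0,0,0]]]}}

```text
time_s: 26.05
eef_pos: [625.1, -48.2, 68.4]
ee_rot: [-0.001, -0.054, 0.999, 0.0]
force: [-8.4, 0.8, 13.2]
grip_width: 0.109
grip_force: 45.1
```

Emit:
{"op": "apply_moves", "data": {"targets": [[24,[0,0,0],[0,0,0]],[24,[0,0,0],[0,0,0]],[24,[0,0,0],[0,0,0]],[24,[0,0,20],[0,0,0]],[24,[0,0,55],[0,0,0]],[30,[0,0,100],[0,0,0]],[40,[0,-10,140],[0,0,-8]],[40,[-4,-40,140],[0,0,-16]],[40,[-8,-70,140],[0,0,-24]],[40,[-12,-100,140],[0,0,-32]],[40,[-15,-130,140],[0,0,-40]],[40,[-18,-160,140],[0,0,-48]],[40,[-21,-190,140],[0,0,-56]],[40,[-24,-210,140],[0,0,-64]],[40,[-28,-230,140],[0,0,-72]],[40,[-32,-250,140],[0,0,-80]],[40,[-37,-265,140],[0,0,-88]],[40,[-42.9,-278.3,130],[0,0,-96.6]],[40,[-42.9,-278.3,100],[0,0,-96.6]],[40,[-42.9,-278.3,100],[0,0,-96.6]]]}}

```text
time_s: 28.05
eef_pos: [580.9, -326.0, 163.4]
ee_rot: [-0.004, 0.71, 0.704, -0.0]
force: [-0.0, -0.5, -1.0]
grip_width: 0.467
grip_force: 0.0
```

```bash
cat > chk.py <<'E'
from meas import *
def handles():
  for n in ('scene','top'):
    im,d,W,ci=cloud(n); z=W[...,2]
    m=(z>66)&(z<100)&(abs(W[...,0]-600)<90)&(abs(W[...,1]+8)<80)
    a=np.radians(6.2)
    for b in blobs(m,12):
        c,s,an=rect(W[b]); D=c-np.array([590.5,-7.8]); print(n,'handle',np.round([D[0]*np.cos(a)+D[1]*np.sin(a),-D[0]*np.sin(a)+D[1]*np.cos(a)],1),s,round(an-6.2,1),b.sum())
if __name__=='__main__': handles(); print(ctrl.sense()['eef_pos'])
E
python3 chk.py
```

```text
scene handle [-45.7 -27.2] [50.9 13.8] -91.5 170
scene handle [-32.3  44.7] [51.  11.3] -0.9 126
scene handle [ 28.7 -42.6] [49.9 12.2] -2.6 142
scene handle [43.3 30.3] [51.8 12.3] -91.6 176
top handle [ 30.  -43.4] [48.7 10.4] 0.9 83
top handle [46.1 28.8] [49.  10.5] -89.4 104
top handle [-30.4  44.2] [49.3 10.9] 0.4 98
top handle [-43.1 -27.5] [49.3 10.2] -90.1 85
[ 582.44465223 -326.48597645  167.91326925]
```

Emit:
{"op": "apply_moves", "data": {"targets": [[40,[0,0,-30],[0,0,0]],[40,[0,0,-60],[0,0,0]],[40,[0,0,-80],[0,0,0]],[40,[0,0,-90],[0,0,0]],[40,[0,0,-90],[0,0,0]],[0,[0,0,-90],[0,0,0]],[0,[0,0,-90],[0,0,0]],[0,[0,0,-90],[0,0,0]],[0,[0,0,-90],[0,0,0]],[0,[0,0,-90],[0,0,0]],[0,[0,0,-70],[0,0,0]],[0,[0,0,-40],[0,0,0]],[0,[0,0,0],[0,0,0]],[0,[0,0,30],[0,0,0]],[0,[0,0,30],[0,0,0]]], "squeeze": 60}}

```text
time_s: 29.65
eef_pos: [583.6, -327.6, 203.2]
ee_rot: [0.005, 0.71, 0.704, 0.001]
force: [0.6, 0.2, -2.1]
grip_width: 0.132
grip_force: 59.0
```

Emit:
{"op": "apply_moves", "data": {"targets": [[0,[0,40,0],[0,0,-8]],[0,[0,80,0],[0,0,-16]],[0,[0,120,0],[0,0,-24]],[0,[0,160,0],[0,0,-32]],[0,[0,200,0],[0,0,-40]],[0,[0,240,0],[0,0,-48]],[0,[0,280,0],[0,0,-56]],[0,[0,320,0],[0,0,-64]],[0,[0,360,0],[0,0,-72]],[0,[-2,390,0],[0,0,-80]],[0,[-2.2,414.7,0],[0,0,-83.4]],[0,[-2.2,414.7,-30],[0,0,-83.4]],[0,[-2.2,414.7,-55],[0,0,-83.4]],[0,[-2.2,414.7,-55],[0,0,-83.4]],[0,[-2.2,414.7,-55],[0,0,-83.4]],[0,[-2.2,414.7,-55],[0,0,-83.4]]]}}

```text
time_s: 31.25
eef_pos: [580.8, 87.9, 144.1]
ee_rot: [0.0, 0.999, 0.053, 0.001]
force: [0.6, -0.2, -2.6]
grip_width: 0.125
grip_force: 59.0
```

```bash
cat > pl.py <<'E'
from meas import *
def go(cx,cy,la):
  for n in ('wrist','top','scene'):
    im,d,W,ci=cloud(n); z=W[...,2]; hsv=cv2.cvtColor(im,cv2.COLOR_BGR2HSV)
    m=(hsv[...,0]>95)&(hsv[...,0]<130)&(hsv[...,1]>110)&(np.hypot(W[...,0]-cx,W[...,1]-cy)<85)&(z>30)
    P=W[m]; 
    if len(P)<30: continue
    a=np.radians(la); D=P[:,:2]-[cx,cy]; L=D@[np.cos(a),np.sin(a)]; T=D@[-np.sin(a),np.cos(a)]
    print(n,'long',np.percentile(L,[.5,99.5]).round(1),'thick',np.percentile(T,[2,98]).round(1),'z',np.percentile(P[:,2],[1,50,99]).round(1),'zmax slope',len(P))
    k=np.polyfit(L,T,1); print('  yaw err deg',np.degrees(k[0]).round(2))
  return
if __name__=='__main__':
  import sys; go(*map(float,sys.argv[1:4])); s=ctrl.sense(); print(s['eef_pos'],s['ee_rot'],s['force'])
E
python3 pl.py 580.1 87.9 6.2
```

```text
wrist long [-29.6  63.7] thick [-54.7  55.3] z [121.5 201.  243.6] zmax slope 10356
  yaw err deg -0.19
top long [-64.6 -40.5] thick [-5.9  6.8] z [ 49.3 105.7 134. ] zmax slope 32
  yaw err deg -12.03
scene long [-11.8  63.6] thick [-4.2  7.2] z [ 82.6 158.8 180.1] zmax slope 230
  yaw err deg 1.45
[580.55319634  87.90507046 143.81687029] [7.25650775e-05 9.98570760e-01 5.34382733e-02 8.84834169e-04] [ 0.90250949 -0.42755654 -2.32282978]
```

Emit:
{"op": "apply_moves", "data": {"targets": [[0,[0,0,-8],[0,0,0]],[0,[0,0,-14],[0,0,0]],[0,[0,0,-20],[0,0,0]],[0,[0,0,-26],[0,0,0]],[0,[0,0,-32],[0,0,0]],[0,[0,0,-38],[0,0,0]],[0,[0,0,-44],[0,0,0]],[0,[0,0,-50],[0,0,0]],[0,[0,0,-56],[0,0,0]],[0,[0,0,-62],[0,0,0]],[0,[0,0,-66],[0,0,0]],[0,[0,0,-66],[0,0,0]]]}}

```text
time_s: 32.6
eef_pos: [580.0, 87.8, 77.7]
ee_rot: [0.0, 0.999, 0.054, -0.0]
force: [-6.6, -3.9, 9.0]
grip_width: 0.133
grip_force: 61.9
```

Emit:
{"op": "apply_moves", "data": {"targets": [[0,[0,0,-1],[0,0,0]],[30,[0,0,-1],[0,0,0]],[30,[0,0,-1],[0,0,0]],[30,[0,0,-1],[0,0,0]],[30,[0,0,20],[0,0,0]],[30,[0,0,55],[0,0,0]],[40,[0,0,90],[0,0,0]],[40,[-6,-40,110],[0,0,8]],[40,[-12,-80,110],[0,0,16]],[40,[-18,-120,110],[0,0,24]],[40,[-24,-160,110],[0,0,32]],[40,[-30,-200,110],[0,0,40]],[40,[-36,-240,110],[0,0,48]],[40,[-42,-280,110],[0,0,56]],[40,[-48,-320,110],[0,0,64]],[40,[-54,-360,110],[0,0,72]],[40,[-58.5,-400,110],[0,0,80]],[40,[-58.5,-414.6,100],[0,0,83.4]],[40,[-58.5,-414.6,80],[0,0,83.4]],[40,[-58.5,-414.6,80],[0,0,83.4]]]}}

```text
time_s: 34.6
eef_pos: [520.7, -326.0, 154.0]
ee_rot: [-0.003, 0.71, 0.704, 0.0]
force: [-0.2, 0.4, -0.1]
grip_width: 0.468
grip_force: 0.0
```

```bash
python3 pl.py 580.1 87.9 6.2; python3 chk.py
```

```text
top long [-65.7  59.9] thick [-5.8  3.8] z [ 67.4 108.3 112.7] zmax slope 278
  yaw err deg -0.2
scene long [-66.2  62.3] thick [-4.7  7. ] z [ 56.1 108.2 112.7] zmax slope 294
  yaw err deg 0.43
[ 522.05255452 -326.30768197  157.64762688] [4.44490233e-04 7.09791669e-01 7.04411510e-01 1.18224950e-04] [-0.70428874 -0.28636697 -0.49675779]
scene handle [-46.3 -27.7] [51.8 14.4] -91.8 165
scene handle [-32.9  44.9] [52.3 11. ] -0.1 125
scene handle [ 28.9 -42.6] [50.4 11.7] -2.5 140
scene handle [43.4 30.3] [51.3 12.4] -91.1 178
top handle [ 30.1 -43.4] [48.9 10.3] 0.7 83
top handle [45.9 29. ] [49.3 10.4] -89.0 104
top handle [-30.4  44.1] [49.2 10.7] 0.0 98
top handle [-43.1 -27.6] [49.3 10.2] -90.6 88
[ 522.12749282 -326.36907929  157.89133689]
```

Emit:
{"op": "apply_moves", "data": {"targets": [[40,[0,0,-20],[0,0,0]],[40,[0,0,-50],[0,0,0]],[40,[0,0,-70],[0,0,0]],[40,[0,0,-79],[0,0,0]],[40,[0,0,-79],[0,0,0]],[0,[0,0,-79],[0,0,0]],[0,[0,0,-79],[0,0,0]],[0,[0,0,-79],[0,0,0]],[0,[0,0,-79],[0,0,0]],[0,[0,0,-79],[0,0,0]],[0,[0,0,-60],[0,0,0]],[0,[0,0,-30],[0,0,0]],[0,[0,0,10],[0,0,0]],[0,[0,0,40],[0,0,0]],[0,[0,0,40],[0,0,0]]]}}

```text
time_s: 36.35
eef_pos: [522.9, -327.6, 201.7]
ee_rot: [0.004, 0.71, 0.704, 0.0]
force: [0.6, 0.4, -1.8]
grip_width: 0.13
grip_force: 58.9
```

Emit:
{"op": "apply_moves", "data": {"targets": [[0,[-4,40,0],[0,0,2]],[0,[-8,80,0],[0,0,4]],[0,[-12,120,0],[0,0,6.6]],[0,[-16,160,0],[0,0,6.6]],[0,[-20,200,0],[0,0,6.6]],[0,[-24,240,0],[0,0,6.6]],[0,[-27,280,0],[0,0,6.6]],[0,[-27.1,308.5,0],[0,0,6.6]],[0,[-27.1,308.5,-30],[0,0,6.6]],[0,[-27.1,308.5,-55],[0,0,6.6]],[0,[-27.1,308.5,-55],[0,0,6.6]],[0,[-27.1,308.5,-55],[0,0,6.6]],[0,[-27.1,308.5,-55],[0,0,6.6]]]}}

```text
time_s: 37.65
eef_pos: [495.1, -18.4, 142.9]
ee_rot: [0.001, 0.668, 0.744, 0.0]
force: [-1.3, 0.6, -2.9]
grip_width: 0.131
grip_force: 58.8
```

```bash
python3 pl.py 494.5 -18.2 96.2
```

```text
wrist long [-30.4  78.4] thick [-55.5  54.2] z [120.1 195.9 242.4] zmax slope 9332
  yaw err deg -0.69
scene long [-60.5  75.7] thick [-7.3 -1.6] z [ 41.3 142.1 176.8] zmax slope 526
  yaw err deg -0.32
[494.93441603 -18.29044451 142.67271982] [7.42587687e-04 6.68324883e-01 7.43869042e-01 3.83674836e-04] [-0.24173627  0.74482589 -2.49668608]
```

Emit:
{"op": "apply_moves", "data": {"targets": [[0,[0,0,-8],[0,0,0]],[0,[0,0,-14],[0,0,0]],[0,[0,0,-20],[0,0,0]],[0,[0,0,-26],[0,0,0]],[0,[0,0,-32],[0,0,0]],[0,[0,0,-38],[0,0,0]],[0,[0,0,-44],[0,0,0]],[0,[0,0,-50],[0,0,0]],[0,[0,0,-56],[0,0,0]],[0,[0,0,-62],[0,0,0]],[0,[0,0,-65],[0,0,0]],[0,[0,0,-65],[0,0,0]]]}}

```text
time_s: 39.0
eef_pos: [494.8, -18.0, 77.3]
ee_rot: [0.0, 0.668, 0.744, 0.0]
force: [-0.2, 2.3, 5.4]
grip_width: 0.129
grip_force: 61.1
```

Emit:
{"op": "apply_moves", "data": {"targets": [[0,[0,0,-1],[0,0,0]],[30,[0,0,-1],[0,0,0]],[30,[0,0,-1],[0,0,0]],[30,[0,0,-1],[0,0,0]],[30,[0,0,20],[0,0,0]],[30,[0,0,55],[0,0,0]],[40,[0,0,90],[0,0,0]],[40,[-4,-40,110],[0,0,-2]],[40,[-8,-80,110],[0,0,-4]],[40,[-12,-120,110],[0,0,-6.6]],[40,[-16,-160,110],[0,0,-6.6]],[40,[-20,-200,110],[0,0,-6.6]],[40,[-25,-240,110],[0,0,-6.6]],[40,[-30,-280,110],[0,0,-6.6]],[40,[-33.5,-308.5,100],[0,0,-6.6]],[40,[-33.5,-308.5,80],[0,0,-6.6]],[40,[-33.5,-308.5,80],[0,0,-6.6]]]}}

```text
time_s: 40.7
eef_pos: [459.8, -326.2, 154.1]
ee_rot: [-0.003, 0.71, 0.704, 0.0]
force: [0.1, 0.6, -1.0]
grip_width: 0.464
grip_force: 0.0
```

```bash
python3 pl.py 494.5 -18.2 96.2; python3 chk.py
```

```text
top long [-63.7  61.8] thick [-9.5  6.2] z [ 44.8 109.2 113.6] zmax slope 245
  yaw err deg -0.46
scene long [-61.8  71.7] thick [-7.5  2.6] z [ 56.7  94.5 111.9] zmax slope 463
  yaw err deg -0.57
[ 461.36303901 -326.25627384  157.57944307] [3.40425896e-04 7.09693805e-01 7.04510175e-01 1.34926042e-05] [0.11070743 0.95458827 0.51723159]
scene handle [-45.3 -27.7] [51.1 12.5] -90.3 168
scene handle [-32.4  45.2] [51.9 11.2] -0.9 123
scene handle [ 28.6 -43.1] [51.4 12.4] -0.1 140
scene handle [43.9 29.5] [51.1 12.4] -88.9 172
top handle [ 30.2 -43.4] [49.1 10.5] 0.9 83
top handle [45.9 28.9] [49.2 10.6] -89.5 103
top handle [-30.3  43.9] [49.4 10.5] 1.0 99
top handle [-43.  -27.6] [49.3 10.3] -90.6 86
[ 461.49923761 -326.31078228  157.8476526 ]
```

Emit:
{"op": "apply_moves", "data": {"targets": [[40,[0,0,-20],[0,0,0]],[40,[0,0,-50],[0,0,0]],[40,[0,0,-70],[0,0,0]],[40,[0,0,-79],[0,0,0]],[40,[0,0,-79],[0,0,0]],[0,[0,0,-79],[0,0,0]],[0,[0,0,-79],[0,0,0]],[0,[0,0,-79],[0,0,0]],[0,[0,0,-79],[0,0,0]],[0,[0,0,-79],[0,0,0]],[0,[0,0,-60],[0,0,0]],[0,[0,0,-30],[0,0,0]],[0,[0,0,10],[0,0,0]],[0,[0,0,40],[0,0,0]],[0,[0,0,40],[0,0,0]]]}}

```text
time_s: 42.45
eef_pos: [462.2, -327.6, 201.2]
ee_rot: [0.004, 0.71, 0.704, -0.0]
force: [0.3, 0.4, -2.9]
grip_width: 0.136
grip_force: 59.0
```

Emit:
{"op": "apply_moves", "data": {"targets": [[0,[13,20,0],[0,0,-8]],[0,[26,40,0],[0,0,-16]],[0,[39,60,0],[0,0,-24]],[0,[52,80,0],[0,0,-32]],[0,[65,100,0],[0,0,-40]],[0,[78,120,0],[0,0,-48]],[0,[91,140,0],[0,0,-56]],[0,[104,160,0],[0,0,-64]],[0,[117,180,0],[0,0,-72]],[0,[130,205,0],[0,0,-80]],[0,[139.9,223.2,0],[0,0,-83.4]],[0,[139.9,223.2,-30],[0,0,-83.4]],[0,[139.9,223.2,-55],[0,0,-83.4]],[0,[139.9,223.2,-55],[0,0,-83.4]],[0,[139.9,223.2,-55],[0,0,-83.4]],[0,[139.9,223.2,-55],[0,0,-83.4]]]}}

```text
time_s: 44.05
eef_pos: [601.5, -103.7, 143.2]
ee_rot: [0.0, 0.999, 0.053, 0.001]
force: [0.1, 0.1, -2.8]
grip_width: 0.129
grip_force: 58.6
```

Emit:
{"op": "apply_moves", "data": {"targets": [[0,[0,0,-8],[0,0,0]],[0,[0,0,-14],[0,0,0]],[0,[0,0,-20],[0,0,0]],[0,[0,0,-26],[0,0,0]],[0,[0,0,-32],[0,0,0]],[0,[0,0,-38],[0,0,0]],[0,[0,0,-44],[0,0,0]],[0,[0,0,-50],[0,0,0]],[0,[0,0,-56],[0,0,0]],[0,[0,0,-62],[0,0,0]],[0,[0,0,-65],[0,0,0]],[0,[0,0,-65],[0,0,0]]]}}

```text
time_s: 45.25
eef_pos: [600.8, -103.5, 77.3]
ee_rot: [0.0, 0.999, 0.054, -0.0]
force: [-4.2, -1.9, 3.4]
grip_width: 0.13
grip_force: 60.3
```

Emit:
{"op": "apply_moves", "data": {"targets": [[0,[0,0,-1],[0,0,0]],[30,[0,0,-1],[0,0,0]],[30,[0,0,-1],[0,0,0]],[30,[0,0,-1],[0,0,0]],[30,[0,0,20],[0,0,0]],[30,[0,0,55],[0,0,0]],[40,[0,0,90],[0,0,0]],[40,[0,0,130],[0,0,0]],[40,[-30,-30,170],[0,0,0]],[40,[-60,-60,200],[0,0,0]],[40,[-90,-90,220],[0,0,0]],[40,[-120,-120,220],[0,0,0]],[40,[-150,-150,220],[0,0,0]],[40,[-150,-190,220],[0,0,0]],[40,[-150,-190,220],[0,0,0]],[40,[-150,-190,220],[0,0,0]]]}}

```text
time_s: 46.85
eef_pos: [450.8, -293.7, 296.5]
ee_rot: [-0.0, 0.999, 0.053, -0.0]
force: [0.1, 0.6, -0.3]
grip_width: 0.471
grip_force: 0.0
```

```bash
for a in "580.1 87.9 6.2" "494.5 -18.2 96.2" "600.9 -103.5 6.2"; do echo $a; python3 pl.py $a|grep -v '^\['; done; python3 chk.py; python3 -c "
from h import *
im,_=capture('scene'); cv2.imwrite('pics/s4.png',cv2.resize(im[130:290,190:350],None,fx=3.7,fy=3.7,interpolation=cv2.INTER_CUBIC))"
```

```text
580.1 87.9 6.2
top long [-65.7  60.4] thick [-5.9  4.1] z [ 68.5 108.2 113.5] zmax slope 280
  yaw err deg -0.23
scene long [-62.3  62.8] thick [-4.9  7. ] z [ 57.9 108.4 112.9] zmax slope 284
  yaw err deg 0.56
494.5 -18.2 96.2
wrist long [-66.6  44.3] thick [-6.5  4.4] z [ 54.1 110.2 112.2] zmax slope 1055
  yaw err deg -0.17
top long [-68.2  66.3] thick [-9.6  6.1] z [ 39.5 109.1 986.4] zmax slope 250
  yaw err deg -0.49
scene long [-62.7  74.5] thick [-6.9  3.5] z [ 55.3  94.8 112. ] zmax slope 464
  yaw err deg -0.9
600.9 -103.5 6.2
wrist long [-66.6  25.3] thick [-6.3  4.8] z [ 53.8 101.  111.7] zmax slope 2235
  yaw err deg -0.36
top long [-65.3  60.3] thick [-7.9  7.2] z [ 52.3 109.3 113.1] zmax slope 237
  yaw err deg 0.03
scene long [-64.7  62.5] thick [-2.   8.1] z [ 56.9 100.9 112.3] zmax slope 340
  yaw err deg 0.18
scene handle [-46.  -27.5] [50.5 14.1] -91.7 165
scene handle [-32.   45.5] [52.8 11.6] 0.8 128
scene handle [ 28.2 -42.7] [51.  11.7] -2.0 142
scene handle [43.8 29.8] [50.2 12.9] -88.2 173
top handle [ 30.3 -43.4] [49.2 10.4] 1.0 84
top handle [45.8 28.7] [48.7 10.4] -90.4 107
top handle [-30.4  44.2] [49.2 10.5] 0.8 99
top handle [-42.9 -27.6] [49.1 10.5] -90.7 87
[ 451.02090714 -293.18173067  296.8372298 ]
```

View pics/s4.png

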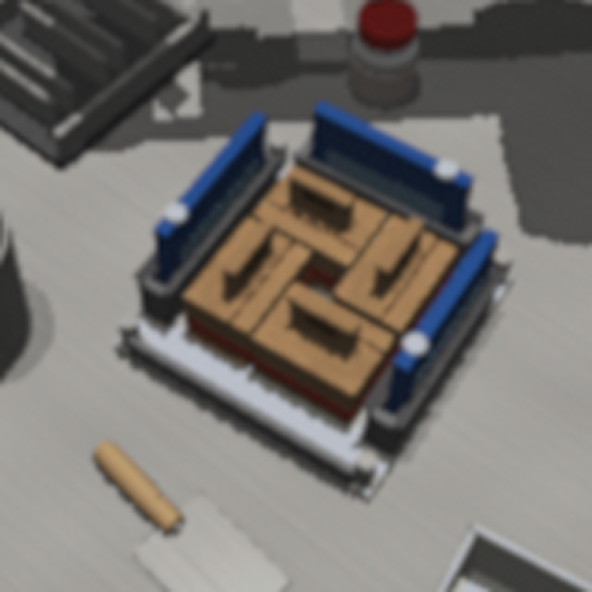

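All four cartons are in the pinwheel, the three plates stand home with their tops at about 110 mm, and the arm is clear. I'm handing in.

```bash
python3 -c "
from rig import ctrl
print(ctrl.finish_job())"
```

```text
the job is handed in; nothing more can be done
None
```

The job is handed in at about 47 s of the 210 s: all four cartons measured within about 3 mm of their outlines and the three blue plates measured home in their slots, after one carton that had been knocked about 28 mm aside was put back before any plate was moved; no verdict came back.

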